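# Bolt the dust box open

### The job

Swing the door of the white dust box on the carving bench open (it has an upright bar handle) until it stands square to the box, then push the loose black-headed steel bolt through the eye on top of the door, fully home in its guide, so that the door stays locked open. Leave the shell flower, shell blanks, bench block and handpiece where they are.

Things in the scene. Friction and masses are not known exactly. Their poses are not given: they have to be found in the camera images.
- dustbox: White bench dust box, 250 deep x 270 wide x 200 mm high, on a grey 60 mm plinth. Origin on the bench under the upright door hinge, at the box's left front edge. x points into the box, y left along its front, z up; the box fills x 3..253, y -258..12 mm. Left of it, fixed to it, stands a grey column (foot 70 x 95 mm, centre x -100, y 98 mm) that carries the bolt guide
- door (a joint): Door angle, rad: 0 shut, 1.57 square to the box (door points along the box's -x, its eye faces the bolt), end of travel 1.85. Upright hinge through the dustbox origin; from above it opens clockwise and stays where left (about 1 N at the handle moves it). Panel 12 thick, 235 wide, from 64 to 198 mm above the bench
- handle (a point): Point on the door's upright round bar handle (14 mm across, from 125 to 245 mm above the bench), at 220 mm height, 195 mm from the hinge along the door, 38 mm out from its outer face (x -50, y -195 mm from the hinge in this frame). Two pegs join it to the door at 140 and 180 mm height. Axes turn with the door: -y from the hinge along the door, -x out of its outer face
- eye (a point): Centre of the 19 mm round hole in the steel tab (44 x 44 x 6 mm) that stands on top of the door, 100 mm from the hinge, 222 mm above the bench, tab top at 244 mm. The hole runs along this frame's x; the bolt enters from -x (outer face) and comes out at +x. Frame turns with the door
- bolt: Loose steel bolt lying in the guide along the box's y, tip towards -y: round shank 14 mm across and 168 mm long with a 6 mm tapered tip, black round head 36 mm across and 12 mm thick at the back. Origin on the axis, midway along the shank; y points to the head. Weighs about 0.2 kg
- bolt_tip (a point): Centre of the bolt's tip, 84 mm in -y from the bolt's origin
- bolt_head (a point): Centre of the flat outer face of the bolt's head, where it is pushed, 96 mm in +y from the bolt's origin. Fully home, the head's inner face rests on the back of the guide, so this point is 12 mm behind guide_back
- guide_back (a point): Bolt axis at the back end of the bolt guide; axes of the dustbox; at x -100, y 145, z 222 mm in its frame. The guide is a steel channel, 33 mm wide, that runs from here 95 mm towards -y (the open door), with two straps over the bolt, 236 mm high at the top. The bolt is pushed along -y
- flower: Bystander: terracotta-coloured carved shell flower, about 80 mm across, 25 mm high, on the paper sheet; origin at its underside
- blanks: Bystander: stack of three pale shell discs, 68 mm across, 15 mm high; origin at its underside
- benchblock: Bystander: black rubber bench block 110 x 60 x 30 mm with a small steel plate, 36 mm high; origin at its underside
- handpiece: Bystander: lying aluminium handpiece, 175 mm long, 26 mm thick; origin at its underside

How it is judged:
By the outcome, as a careful person would: the job done as asked, in the order asked, and still so for the second after the job is handed in, with the robot touching nothing.
It also fails if it takes over 51 s, if anything falls off the work surface, if the arm or the gripper's body presses on something with over 40 N, if the wrist force passes 120 N, or if a joint passes its speed limit or range.

### The arm

A 6-joint arm with a two-finger parallel gripper is mounted at the origin on the work surface. World frame = base frame: x ahead of the robot, y to its left, z up, the work surface at z = 0. Lengths are in m, angles in degrees, forces in N, time in s.
With the tool pointing down it reaches from about 0.25 to 0.725 m from the base axis. Payload 9.7 kg.
Tool frame: the origin (TCP) lies between the finger pads; the fingertips stand 19 mm ahead of it and the grasp point (between the pads) is the TCP; z points along the fingers, y is the line along which they close (so a half turn about z gives the same grasp; the last joint's range is limited). The gripper opens to 85 mm and grips with 20 to 120 N. Pads are 22 mm wide; open, the fingers measure 114 mm over their backs; the gripper's body (76 mm by 85 mm) begins 54 mm behind the grasp point. The pads swing forward as they close: fully open they stand 13 mm farther back than shut.
Start: joints at [-66.864, 4.979, 10.078, 95.1, 0, 90], TCP at [0.216, -0.506, 0.25] pointing down, gripper open.
Joint ranges: [-179.16, 179.16], [-48.56, 103.87], [-65.8, 70.77], [-126.05, 130.52], [-82.76, 87.17], [-180, 180]. Speed limits (degrees/s): [127.2, 127.2, 147.25, 180, 180, 180].

### API

Orientations are given as [roll, pitch, yaw] about the fixed x, y, z axes, in that order (R = Rz(yaw) Ry(pitch) Rx(roll)).
In Python, from workcell import bot gives the robot as it stands. The module is installed in compiled form; this text tells all that it offers.
- The arm moves only by the shell command python3 -m crank 'ROWS' [OPENING] [FORCE]. ROWS is JSON, a list that holds one entry, the list of rows, each a list of 6 numbers: the shift along the world's x, y, z as a fraction of full scale, then the turn, a rotation vector about the world's x, y, z as a fraction of full scale. In form: [[[x, y, z, wx, wy, wz], ...]]. A call has 1 to 20 rows; each row shifts and turns the commanded pose from where the row before left it; what a row does not reach is not made up. Full scale, the value 1, is 20 mm for a shift and 0.12 rad for a turn. A row lasts 1/12 s, in which the tool goes at most 41.7 mm and 7.16 degrees, less where a joint would pass 70% of its speed; a pose out of reach is approached as far as the arm can. A call with a number of a shift or a turn outside -1 to 1 is refused whole. A call with a gripper value outside its range is refused whole. OPENING is the opening, from 0 (shut) to 1 (fully open), set as the call begins (- or left out, the last holds). The fingers move at their own pace and stop on an object; FORCE is the grip in N (left out, the last holds). Time passes only in rows, so rows that do not move let the fingers close. It gives the time, the measured TCP pose, the force, the opening and the grip force at its end, in the units of the state.
- bot.get_obs(): the state, without advancing time (a new reading comes with each control period).
- bot.camera(name): name is "scene" or "top" or "wrist"; returns the picture (400x640x3 uint8, red, green, blue); there is no depth.
- bot.camera_model(name): a dict with "vertical_fov" (degrees; the focal length in pixels is half the picture's height over the tangent of half this angle, whatever the lens; pixels are square), "cx", "cy" (the principal point, pixels), "R" (3x3) and "t" (3): a world point X has camera coordinates R X + t. Camera axes: x right, y down, z forward; pixel columns grow to the right and rows downward; lengths in m; the calibration is good to about 2 mm. The wrist camera is an equidistant fisheye: a pixel r from the principal point sees the ray r / f radians off the axis. A picture is of the moment at which its call begins: read the wrist's pose just before it. camera_model takes no time and is no camera call; for the wrist camera it gives the pose at the moment of the call.
- bot.job_done(): hands the job in; it is judged then, once.
The state is a dict: "time": time; "q": joint angles; "qd": joint speeds; "joint_efforts": joint torques, N m; "ee_pos": TCP position; "tcp_rot": TCP orientation; "wrist_force": force on the tool from outside, world axes, zero at the start; "torque": the same for the moment, N m; "opening": finger opening in m; "grasp_force": force on a finger pad.
Only numpy, scipy, OpenCV 4.12 (cv2) and the standard library are available. Lean on these libraries where they do the work, as an engineer would, in place of code of your own. Each camera call takes 0.05 s, during which the arm holds its last target. There are 200 camera calls.

## Working session

There is one attempt and no reset: what is moved stays moved. The work goes in short steps, Python scripts to look and compute and a shell command to move; the robot and the scene stay as the last step left them, time stands still between calls to the robot, and variables do not carry over. Pictures are saved under pics/ and viewed, at most 10 in all, crops included, and the job is handed in when it is done.

```bash
mkdir -p pics
python3 - <<'E'
from workcell import bot
import cv2
for n in ("scene","top"):
    cv2.imwrite(f"pics/{n}0.png",bot.camera(n)[:,:,::-1])
    m=bot.camera_model(n);print(n,m)
print(bot.get_obs())
E
```

```text
scene {'vertical_fov': 50.92734152850003, 'cx': 321.13234716045963, 'cy': 207.1121217610485, 'R': array([[-0.81203304,  0.58356815, -0.00711045],
       [ 0.41747118,  0.57230969, -0.70581827],
       [-0.40782368, -0.57611616, -0.70835726]]), 't': array([ 0.43641205, -0.07265845,  1.46664486])}
top {'vertical_fov': 45.940842480111115, 'cx': 318.90931418503993, 'cy': 197.76082755128428, 'R': array([[ 0.02573709, -0.99956593, -0.01433708],
       [-0.99549873, -0.02431849, -0.09160179],
       [ 0.09121337,  0.01663011, -0.9956925 ]]), 't': array([-0.06207366,  0.53085136,  1.29518465])}
{'time': 0.1, 'q': array([-6.68652533e+01,  5.00783246e+00,  1.00391869e+01,  9.50983749e+01,
        2.63206927e-03,  8.99997271e+01]), 'qd': array([-0.05189142, -0.03630997,  0.14138175, -0.07329445, -0.02128495,
       -0.00227918]), 'joint_efforts': array([-2.45382878e-03, -5.21565592e+01,  4.65651226e+01,  1.59490050e-02,
       -3.02462797e-05,  2.00397386e-05]), 'ee_pos': array([ 0.2160352 , -0.50560641,  0.24965679]), 'tcp_rot': array([-1.79932980e+02, -2.63238666e-03,  2.31350165e+01]), 'wrist_force': array([-0.0578473 , -0.27046376, -0.70146119]), 'torque': array([ 0.01446139, -0.00966837,  0.05553029]), 'grasp_force': 0.0, 'opening': 0.08524762106712402}
```

View pics/top0.png

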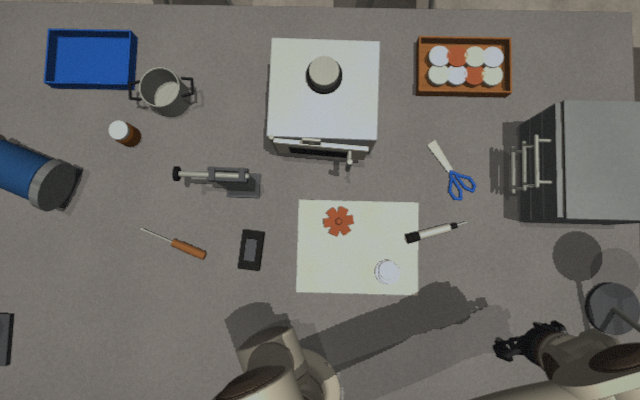

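View pics/scene0.png

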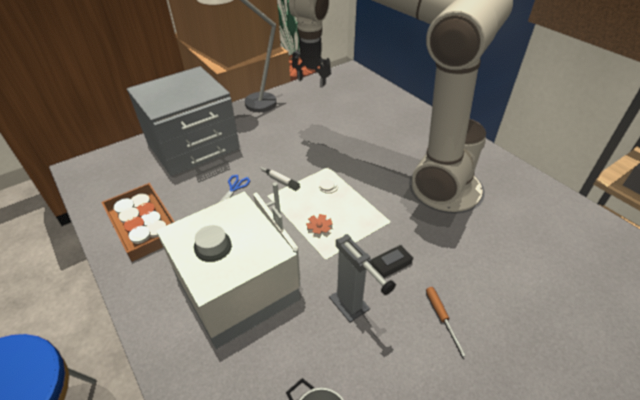

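The top view shows the box at (270–380, 40–155), with the door ajar and its handle near (350,158). The bolt and guide run from (175,173) to (248,175), the flower is at (338,221) and the handpiece at (435,232). I'll zoom in for precise pixels.

Run:
```python
import cv2
a=cv2.imread("pics/top0.png")[20:215,160:400];cv2.imwrite("pics/c1.png",cv2.resize(a,None,fx=3,fy=3,interpolation=cv2.INTER_CUBIC)[:600])
a=cv2.imread("pics/scene0.png")[170:340,150:410];cv2.imwrite("pics/c2.png",cv2.resize(a,None,fx=3,fy=3,interpolation=cv2.INTER_CUBIC))
```

```text
(no output)
```

View pics/c1.png

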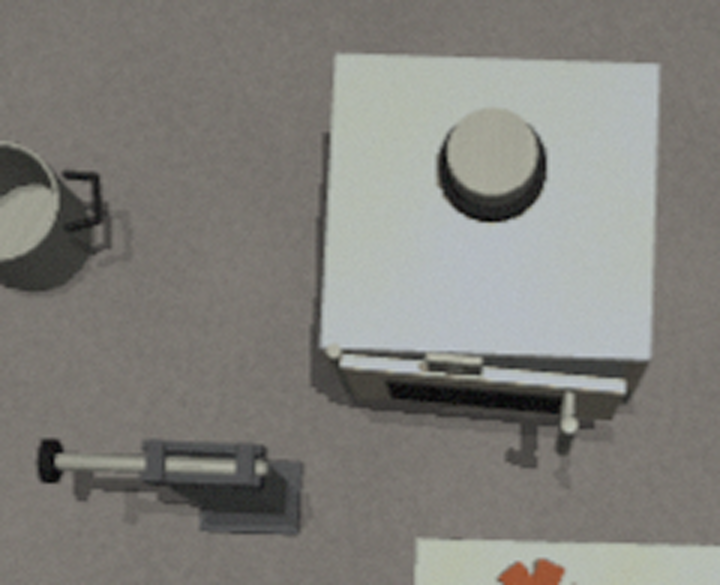

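View pics/c2.png

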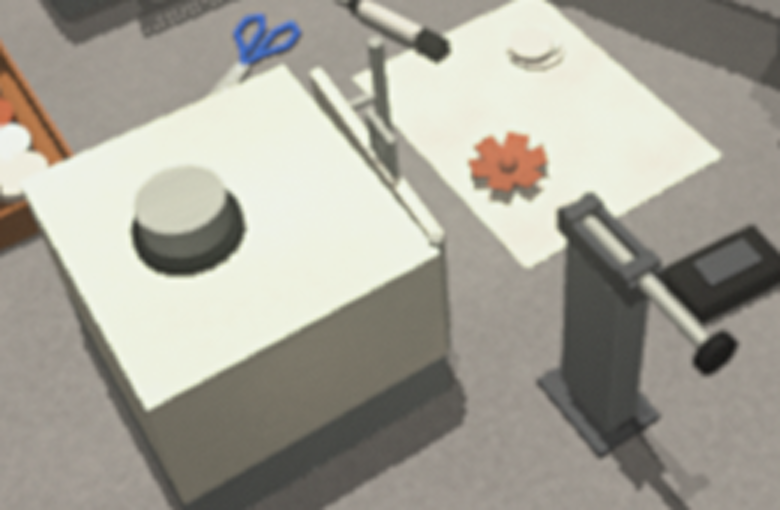

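```bash
cat > h.py <<'E'
from workcell import bot
import numpy as np, cv2
def ray(n,u,v):
    m=bot.camera_model(n);f=200/np.tan(np.radians(m['vertical_fov']/2))
    return -m['R'].T@m['t'], m['R'].T@np.array([(u-m['cx'])/f,(v-m['cy'])/f,1])
def onz(n,u,v,z):
    c,d=ray(n,u,v);return c+d*(z-c[2])/d[2]
def tri(a,b):
    (c,d),(e,g)=ray(*a),ray(*b)
    s=np.linalg.lstsq(np.c_[d,-g],e-c,rcond=None)[0]
    p,q=c+s[0]*d,e+s[1]*g
    return (p+q)/2,np.linalg.norm(p-q)
def proj(n,X):
    m=bot.camera_model(n);f=200/np.tan(np.radians(m['vertical_fov']/2))
    p=m['R']@X+m['t'];return np.array([m['cx']+f*p[0]/p[2],m['cy']+f*p[1]/p[2]])
T=lambda u,v:("top",160+(u-1)/3,20+(v-1)/3)
S=lambda u,v:("scene",150+(u-1)/3,170+(v-1)/3)
E
python3 - <<'E'
from h import *
np.set_printoptions(precision=4,suppress=True)
print("cam",ray(*T(0,0))[0])
c=[onz(*T(*p),.2) for p in [(336,54),(660,64),(650,358),(321,347)]]
for p in c:print(p)
print([np.linalg.norm(c[i]-c[i-1]) for i in range(4)])
for nm,a,b in [("FL",T(321,347),S(440,247)),("BL",T(336,54),S(150,409)),("FR",T(650,358),S(285,66)),("hinge",T(333,351),S(440,240)),("doortip",T(626,384),S(319,70)),("barA",T(569,395),S(376,43)),("barB",T(569,428),S(376,43)),("head",T(49,461),S(714,353)),("guideback",T(155,461),S(640,265)),("guidefront",T(255,465),S(580,212))]:
    print(nm,*tri(a,b))
for z in (.245,.125): print(z,onz(*T(569,428),z),onz(*T(569,395),z))
E
```

```text
cam [ 0.4119 -0.0707  1.3373]
[0.9154 0.0769 0.2   ]
[ 0.912 -0.193  0.2  ]
[ 0.6637 -0.1883  0.2   ]
[0.6668 0.0805 0.2   ]
[np.float64(0.24864151665626133), np.float64(0.26988370461404976), np.float64(0.24833967795677117), np.float64(0.2688251316942435)]
FL [0.6661 0.08   0.2037] 0.00017064748882838219
BL [0.9155 0.0774 0.1985] 0.001252841264616007
FR [ 0.6632 -0.1879  0.1979] 0.002371563291398715
hinge [0.6623 0.0712 0.2013] 0.002853032346142254
doortip [ 0.6405 -0.168   0.1956] 0.005273717209308559
barA [ 0.6133 -0.1149  0.2544] 0.018882594490163104
barB [ 0.5985 -0.1222  0.2395] 0.001589006000041431
head [0.5655 0.2913 0.221 ] 0.0023825961857237648
guideback [0.565  0.2041 0.233 ] 4.599338777584643e-05
guidefront [0.5643 0.1277 0.2216] 0.002492586635072918
0.245 [ 0.5969 -0.1214  0.245 ] [ 0.623  -0.1209  0.245 ]
0.125 [ 0.6172 -0.127   0.125 ] [ 0.6462 -0.1264  0.125 ]
```

The top view has the hinge at full-image (271,137), the door 3–5° ajar and the bar top near (349,161). The scene view confirms these; the bolt head is at (388,287) there. Triangulation gives the hinge at about (0.6637, 0.0685) with box yaw −0.7°, and the bar top at about (0.598, −0.1215). I'll approach above the handle.

```bash
python3 -m crank '[[[0.95,0.95,0.15,0,0,0],[0.95,0.95,0.15,0,0,0],[0.95,0.95,0.15,0,0,0],[0.95,0.95,0.15,0,0,0],[0.95,0.95,0.15,0,0,0],[0.95,0.95,0.15,0,0,0],[0.95,0.95,0.15,0,0,0],[0.95,0.95,0.15,0,0,0],[0.95,0.95,0.15,0,0,0],[0.95,0.95,0.15,0,0,0],[0.95,0.95,0.15,0,0,0],[0.95,0.95,0.15,0,0,0],[0.95,0.95,0.15,0,0,0],[0.95,0.95,0.15,0,0,0],[0.95,0.95,0.15,0,0,0],[0.95,0.95,0.15,0,0,0],[0.95,0.95,0.15,0,0,0],[0.95,0.95,0.15,0,0,0],[0.95,0.95,0.15,0,0,0],[0.95,0.95,0.15,0,0,0]]]' 1 40
python3 - <<'E'
from h import *
m=bot.camera_model("wrist");print(m,bot.get_obs()['ee_pos'])
im=bot.camera("wrist")
cv2.imwrite("pics/w1.png",im[:,:,::-1])
f=200/np.tan(np.radians(m['vertical_fov']/2))
for X in [(.598,-.1215,.245),(.598,-.1215,.19)]:
    p=m['R']@np.array(X)+m['t'];r=np.hypot(p[0],p[1]);t=np.arctan2(r,p[2]);print(m['cx']+f*t*p[0]/r,m['cy']+f*t*p[1]/r)
E
```

```text
time: 1.77
ee_pos: [0.5968, -0.1246, 0.31]
tcp_rot: [-180.0, 0.0, 23.1]
wrist_force: [0.3, -0.8, 0.7]
opening: 0.0853
grasp_force: 0.0
{'vertical_fov': 65.70646984690485, 'cx': 317.15841375033773, 'cy': 200.15133519505994, 'R': array([[ 3.94470704e-01, -9.18908516e-01, -4.21104401e-05],
       [-8.70685767e-01, -3.73784205e-01,  3.19674308e-01],
       [-2.93767185e-01, -1.26065485e-01, -9.47527485e-01]]), 't': array([-0.35021069,  0.41237512,  0.59629518])} [ 0.59684623 -0.1246221   0.3100033 ]
313.0934165812543 223.56940612177598
313.9178498627671 197.55911114441417
```

View pics/w1.png

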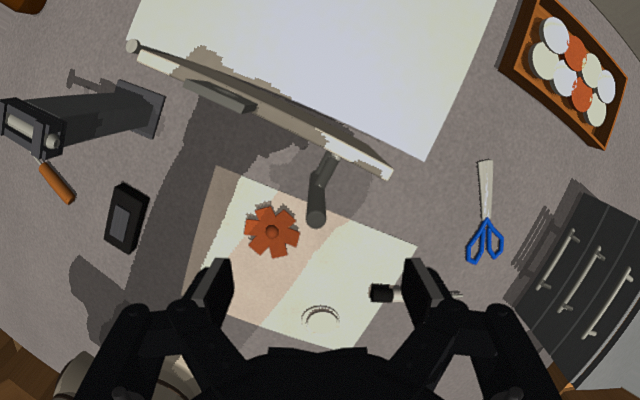

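The wrist view shows the bar top at (316,219), between the open fingers. That puts the bar near (0.6015, −0.1225). I'll descend, then grip.

```bash
python3 -m crank '[[[0.04,0.02,-0.65,0,0,0],[0.04,0.02,-0.65,0,0,0],[0.04,0.02,-0.65,0,0,0],[0.04,0.02,-0.65,0,0,0],[0.04,0.02,-0.65,0,0,0],[0.04,0.02,-0.65,0,0,0],[0,0,0,0,0,0]]]' 1 40
python3 -m crank '[[[0,0,0,0,0,0],[0,0,0,0,0,0],[0,0,0,0,0,0],[0,0,0,0,0,0],[0,0,0,0,0,0],[0,0,0,0,0,0],[0,0,0,0,0,0],[0,0,0,0,0,0]]]' 0 40
python3 - <<'E'
import numpy as np
H=np.array([.6637,.0685]);y=-.0125
c,s=np.cos(y),np.sin(y);R=np.array([[c,-s],[s,c]])
h=np.array([-.05,-.195])
P=[]
for a in np.radians(np.linspace(3,90,19)):
    P.append(H+R@(np.array([[np.cos(a),np.sin(a)],[-np.sin(a),np.cos(a)]])@h))
P=np.array(P);print(P[0],P[-1]);print(np.round(np.diff(P,axis=0)/.02,2).tolist())
E
```

```text
time: 2.4
ee_pos: [0.6001, -0.1231, 0.2291]
tcp_rot: [-179.9, 0.2, 23.1]
wrist_force: [-0.0, 0.5, -1.3]
opening: 0.0853
grasp_force: 0.0
time: 3.07
ee_pos: [0.6011, -0.1231, 0.2328]
tcp_rot: [180.0, -0.1, 23.2]
wrist_force: [1.1, 2.6, 4.0]
opening: 0.0127
grasp_force: 39.1
[ 0.60116632 -0.12284926] [0.46934022 0.12093353]
[[-0.8, 0.3], [-0.77, 0.36], [-0.73, 0.43], [-0.7, 0.49], [-0.65, 0.54], [-0.6, 0.6], [-0.55, 0.65], [-0.49, 0.69], [-0.43, 0.73], [-0.37, 0.76], [-0.31, 0.79], [-0.24, 0.81], [-0.17, 0.83], [-0.1, 0.84], [-0.03, 0.85], [0.04, 0.85], [0.12, 0.84], [0.19, 0.83]]
```

```bash
python3 -m crank '[[[-0.4,0.15,0,0,0,0],[-0.4,0.15,0,0,0,0],[-0.77,0.36,0,0,0,0],[-0.73,0.43,0,0,0,0],[-0.7,0.49,0,0,0,0],[-0.65,0.54,0,0,0,0],[-0.6,0.6,0,0,0,0],[-0.55,0.65,0,0,0,0],[-0.49,0.69,0,0,0,0],[0,0,0,0,0,0]]]' - 40
```

```text
time: 3.9
ee_pos: [0.4926, -0.0414, 0.2327]
tcp_rot: [180.0, 0.1, 23.1]
wrist_force: [-7.5, -5.4, 4.9]
opening: 0.0128
grasp_force: 41.6
```

```bash
python3 -m crank '[[[-0.43,0.73,0,0,0,0],[-0.37,0.76,0,0,0,0],[-0.31,0.79,0,0,0,0],[-0.24,0.81,0,0,0,0],[-0.17,0.83,0,0,0,0],[-0.1,0.84,0,0,0,0],[-0.03,0.85,0,0,0,0],[0.04,0.85,0,0,0,0],[0.12,0.84,0,0,0,0],[0.1,0.42,0,0,0,0],[0.09,0.41,0,0,0,0],[0,0,0,0,0,0],[0,0,0,0,0,0]]]' - 40
python3 - <<'E'
from h import *
a=bot.camera("top")[20:215,160:400]
cv2.imwrite("pics/c3.png",cv2.resize(a[:,:,::-1],None,fx=3,fy=3,interpolation=cv2.INTER_CUBIC))
o=bot.get_obs();print(o['ee_pos'],o['wrist_force'])
E
```

```text
time: 4.98
ee_pos: [0.469, 0.121, 0.2325]
tcp_rot: [-180.0, -0.0, 23.2]
wrist_force: [-3.6, 2.0, 5.3]
opening: 0.0126
grasp_force: 41.8
[0.46890934 0.12079939 0.23249327] [-3.65595227  1.87782783  4.40290634]
```

View pics/c3.png

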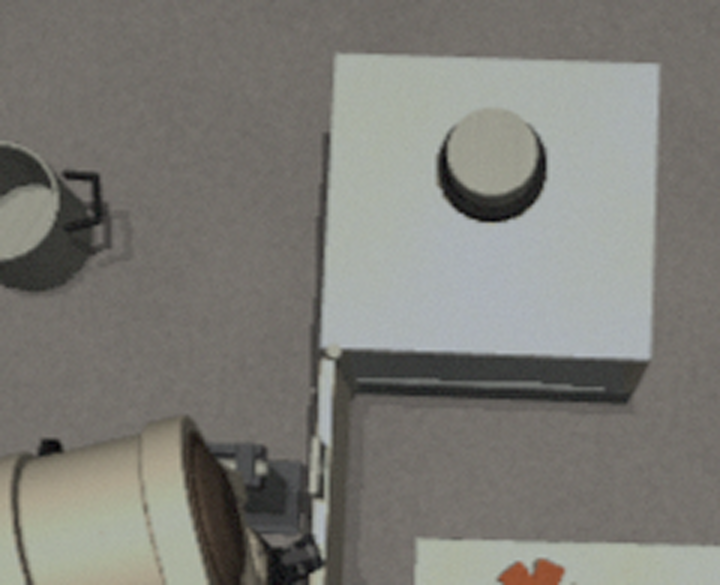

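The door is square in the picture: its panel runs straight down from the hinge at (333,352). Next I'll release, rise and go behind the bolt head.

```bash
python3 -m crank '[[[0,0,0,0,0,0],[0,0,0,0,0,0],[0,0,0,0,0,0],[0,0,0,0,0,0],[0,0,0,0,0,0],[0,0,0.2,0,0,0],[0,0,0.8,0,0,0],[0,0,1,0,0,0],[0,0,1,0,0,0],[0,0,1,0,0,0],[0,0,0.3,0,0,0],[0,0,0,0,0,0]]]' 0.7 40
python3 -m crank '[[[0.4,0.93,0,0,0,0.96],[0.4,0.93,0,0,0,0.96],[0.4,0.93,0,0,0,0.96],[0.4,0.93,0,0,0,0.96],[0.4,0.93,0,0,0,0.96],[0.4,0.93,0,0,0,0.96],[0.4,0.93,0,0,0,0.96],[0.4,0.93,0,0,0,0.96],[0.4,0.93,0,0,0,0.96],[0.4,0.93,0,0,0,0.96],[0.4,0.93,0,0,0,0],[0.4,0.93,0,0,0,0],[0,0,0,0,0,0]]]' 0 40
python3 - <<'E'
from h import *
a=bot.camera("top")[20:215,160:400]
b=bot.camera("scene")[170:340,150:410]
f=lambda a:cv2.resize(a[:,:,::-1],None,fx=2.4,fy=2.4,interpolation=cv2.INTER_CUBIC)
A,B=f(a)[230:468,:],f(b)[100:408]
c=np.zeros((238+308,640,3),np.uint8);c[:238,:A.shape[1]]=A;c[238:,:B.shape[1]]=B
cv2.imwrite("pics/c4.png",c)
E
```

```text
time: 6.03
ee_pos: [0.4696, 0.1205, 0.3198]
tcp_rot: [180.0, -0.1, 23.1]
wrist_force: [0.5, -0.6, 0.5]
opening: 0.0597
grasp_force: 0.0
time: 7.12
ee_pos: [0.5658, 0.3463, 0.3146]
tcp_rot: [-179.8, 0.1, 89.2]
wrist_force: [-0.6, 0.0, 0.1]
opening: -0.0001
grasp_force: 0.0
```

View pics/c4.png

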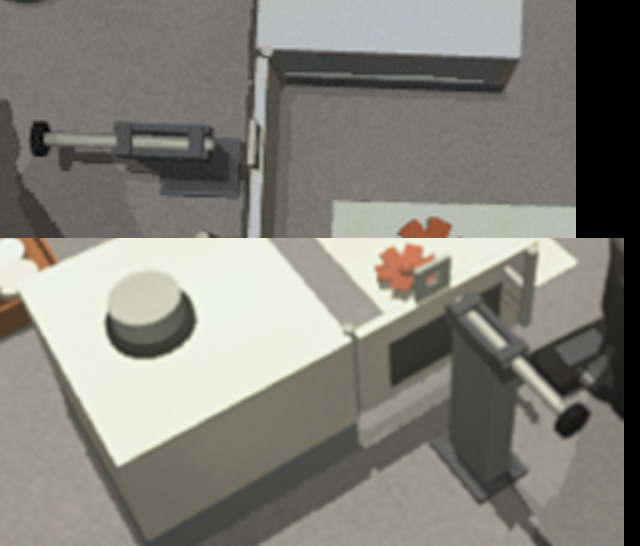

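The eye at (253,143) is in line with the bolt at v≈140, and the head's back edge is at (31,139), all in the upper crop. I'll lower the closed fingers behind the head and push.

```bash
python3 -m crank '[[[0,0,-0.72,0,0,0],[0,0,-0.72,0,0,0],[0,0,-0.72,0,0,0],[0,0,-0.72,0,0,0],[0,0,-0.72,0,0,0],[0,0,-0.72,0,0,0],[0,0,0,0,0,0],[0,-0.4,0,0,0,0],[0,-0.4,0,0,0,0],[0,-0.4,0,0,0,0],[0,-0.4,0,0,0,0],[0,-0.3,0,0,0,0],[0,-0.2,0,0,0,0]]]' 0 40
python3 -m crank '[[[0,-0.3,0,0,0,0],[0,-0.3,0,0,0,0],[0,-0.3,0,0,0,0],[0,-0.3,0,0,0,0],[0,-0.3,0,0,0,0],[0,0,0,0,0,0]]]' 0 40
```

```text
time: 8.3
ee_pos: [0.5653, 0.3007, 0.2327]
tcp_rot: [179.9, -0.0, 89.1]
wrist_force: [0.6, 1.6, 0.6]
opening: 0.0003
grasp_force: 0.7
time: 8.8
ee_pos: [0.5651, 0.2704, 0.232]
tcp_rot: [-180.0, 0.0, 89.1]
wrist_force: [-0.2, -0.2, -0.9]
opening: -0.0001
grasp_force: 0.0
```

```bash
python3 -m crank '[[[0,-0.15,0,0,0,0],[0,-0.15,0,0,0,0],[0,-0.15,0,0,0,0],[0,-0.15,0,0,0,0],[0,-0.15,0,0,0,0],[0,-0.15,0,0,0,0],[0,-0.15,0,0,0,0]]]' 0 40
python3 -m crank '[[[0,-0.1,0,0,0,0],[0,-0.1,0,0,0,0],[0,-0.1,0,0,0,0],[0,-0.1,0,0,0,0]]]' 0 40
python3 - <<'E'
from h import *
a=bot.camera("top")[20:215,160:400]
b=bot.camera("scene")[170:340,150:410]
f=lambda a:cv2.resize(a[:,:,::-1],None,fx=2.4,fy=2.4,interpolation=cv2.INTER_CUBIC)
A,B=f(a)[230:468,:],f(b)[100:408]
c=np.zeros((238+308,640,3),np.uint8);c[:238,:A.shape[1]]=A;c[238:,:B.shape[1]]=B
cv2.imwrite("pics/c5.png",c)
E
```

```text
time: 9.38
ee_pos: [0.5651, 0.2503, 0.2318]
tcp_rot: [-180.0, 0.0, 89.1]
wrist_force: [0.5, 1.2, 1.1]
opening: -0.0002
grasp_force: 0.6
time: 9.72
ee_pos: [0.5651, 0.2425, 0.2318]
tcp_rot: [-180.0, -0.0, 89.1]
wrist_force: [-0.5, 1.1, -0.4]
opening: 0.0001
grasp_force: 0.5
```

View pics/c5.png

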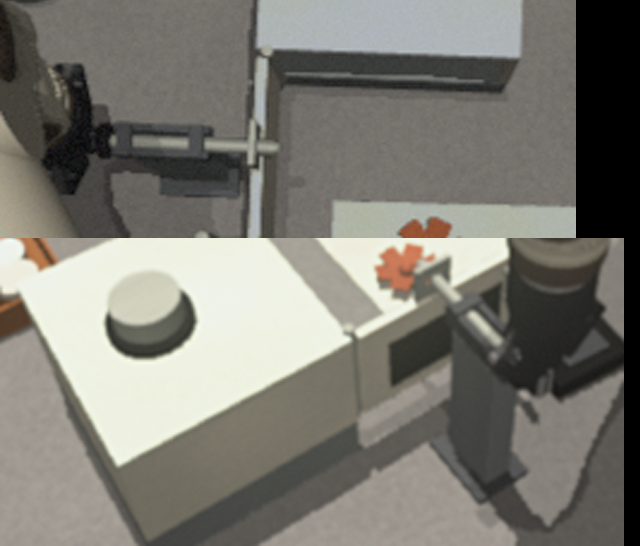

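The bolt has passed through the eye, with its tip at (275,148), and there is a small gap between the head (103,140) and the guide. I'll keep pushing until it seats against the guide.

```bash
python3 -m crank '[[[0,-0.08,0,0,0,0],[0,-0.08,0,0,0,0],[0,-0.08,0,0,0,0],[0,0,0,0,0,0]]]' 0 40
python3 -m crank '[[[0,-0.08,0,0,0,0],[0,-0.08,0,0,0,0],[0,-0.08,0,0,0,0],[0,0,0,0,0,0]]]' 0 40
```

```text
time: 10.15
ee_pos: [0.5651, 0.2387, 0.2319]
tcp_rot: [-180.0, -0.1, 89.2]
wrist_force: [0.1, 7.0, -0.7]
opening: -0.0
grasp_force: 3.2
time: 10.48
ee_pos: [0.5651, 0.2385, 0.232]
tcp_rot: [180.0, -0.6, 89.4]
wrist_force: [0.5, 30.2, -2.8]
opening: -0.0001
grasp_force: 15.5
```

It seated at y=0.2385 with 30 N, where I expected about 0.238. I'll back off and check.

```bash
python3 -m crank '[[[0,0.3,0,0,0,0],[0,0.8,0,0,0,0],[0,1,0,0,0,0],[0,1,0,0,0,0],[0,1,0.5,0,0,0],[0,0.5,1,0,0,0],[0,0,1,0,0,0],[0,0,1,0,0,0],[0,0,0,0,0,0],[0,0,0,0,0,0]]]' 0 40
python3 - <<'E'
from h import *
a=bot.camera("top")[20:215,160:400]
b=bot.camera("scene")[170:340,150:410]
f=lambda a:cv2.resize(a[:,:,::-1],None,fx=2.4,fy=2.4,interpolation=cv2.INTER_CUBIC)
A,B=f(a)[230:468,:],f(b)[100:408]
c=np.zeros((238+308,640,3),np.uint8);c[:238,:A.shape[1]]=A;c[238:,:B.shape[1]]=B
cv2.imwrite("pics/c6.png",c);print(bot.get_obs()['wrist_force'])
E
```

```text
time: 11.32
ee_pos: [0.5654, 0.3257, 0.3027]
tcp_rot: [179.9, -0.0, 89.1]
wrist_force: [1.1, 0.2, -0.7]
opening: -0.0002
grasp_force: 0.0
[ 0.06425278  0.51176666 -0.56509939]
```

View pics/c6.png

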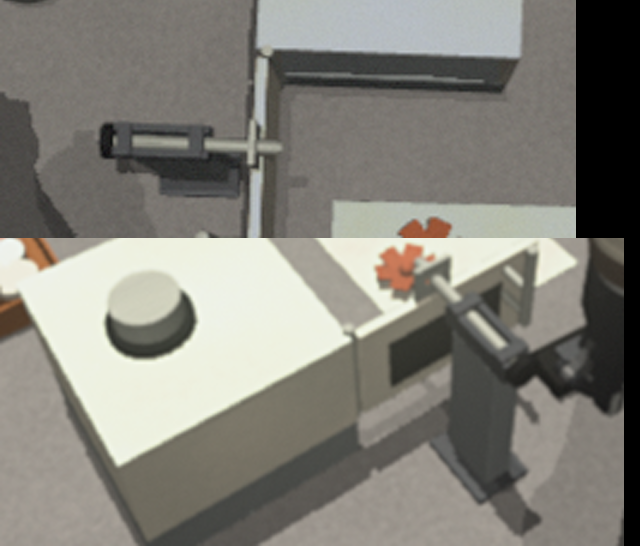

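The head at (107,140) sits flush on the guide, the bolt runs through the eye to (280,147), and the door is square. Handing in.

```bash
python3 -c "
from workcell import bot
print(bot.job_done())"
```

```text
the job is handed in; nothing more can be done
None
```

The door stands square to the box and is locked open, with the bolt through its eye and fully home in the guide; the arm is clear, it took about 11 s, and I never touched the bystanders.

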